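# Zero the bench grinder, then back it off four clicks

### The job

Set the coffee grinder by feel: swing its orange-tipped thumb lever clockwise (seen from above), through its clicks, until the burrs just touch and the lever meets a firm stop, without forcing it. Then back it off anticlockwise exactly four clicks, slowly and one at a time so that the lever settles in every notch, and let go. Leave the cup, the tin and the brush where they are.

Things in the scene. Friction and masses are not known exactly. Their poses are not given: they have to be found in the camera images.
- grinder: Red bench grinder, hopper off, fixed to the table: foot 200 x 180 mm, housing 125 mm high, then a dark neck and a plain aluminium collar (168 mm diameter) up to 180 mm. Origin on the table, on the vertical burr axis about which the lever turns; z up, -x towards the small control panel.
- lever: Thumb lever: steel disc (156 mm diameter, top 189 mm above the table, brass cap in the middle up to 196 mm) with a flat arm (22 mm wide, same height, ending 118 mm from the axis) and an orange tab. Origin on the pivot axis, 150 mm above the table. Anticlockwise from above opens. Its direction does not tell its notch: the touching point varies by 0.2 rad either way between machines.
- tab (a point): Centre of the lever's orange tab, an upright round post of 16 mm diameter from 189 to 234 mm above the table; this point is 211.5 mm above the table and 105 mm from the pivot axis. Free all round and above: it can be pushed, straddled or pinched. Clicks are 0.11 rad (11.5 mm here) apart.
- pivot (a point): On the pivot axis, on the brass cap, 196 mm above the table. Feel, pushing at the tab: leaving a notch takes about 5 N at first, falling to nothing half-way to the next notch, into which it snaps by itself, ahead of the finger. Notch 0 = burrs touching, 10 = fully open; it starts in 3 to 8. The stop at notch 0 gives about 1 mm per 3 N: 10 N is surely the stop, 20 N harms the burrs.
- burr (a joint): Height of the upper burr above the point where the burrs just touch, in m: 0.00002 (0.02 mm) per click of the lever, 0 in notch 0, 0.00008 after four clicks. The reading is far too coarse to show clicks: count them.
- cup: Steel dosing cup, 64 mm diameter, 70 mm high, on the table; origin at the centre of its underside. To be left alone.
- tin: Dark coffee tin with a pale band, 72 mm diameter, 100 mm high, on the table; origin at the centre of its underside. To be left alone.
- brush: Cleaning brush, 170 mm long, lying on the table along its x axis; origin at the centre of its underside. To be left alone.

How it is judged:
By the outcome, as a careful person would: the job done as asked, in the order asked, and still so for the second after the job is handed in, with the robot touching nothing.
It also fails if it takes over 72 s, if anything falls off the work surface, if the arm or the gripper's body presses on something with over 40 N, if the wrist force passes 120 N, or if a joint passes its speed limit or range.

### The arm

A 7-joint arm with a two-finger parallel gripper is mounted at the origin on the work surface. World frame = base frame: x ahead of the robot, y to its left, z up, the work surface at z = 0. Lengths are in m, angles in rad, forces in N, time in s.
With the tool pointing down it reaches from about 0.375 to 0.925 m from the base axis. Payload 3.1 kg.
Tool frame: the origin (TCP) lies between the finger pads; the fingertips stand 19 mm ahead of it and the grasp point (between the pads) is the TCP; z points along the fingers, y is the direction in which the jaws open and shut (so a half turn about z gives the same grasp; the last joint's range is limited). The gripper opens to 85 mm and grips with 20 to 120 N. Pads are 22 mm wide; open, the fingers measure 114 mm over their backs; the gripper's body (76 mm by 85 mm) begins 54 mm behind the grasp point. The pads swing forward as they close: fully open they stand 13 mm farther back than shut.
Start: joints at [1.236, 0.383, 0.044, 1.598, -0.018, 1.161, -0.05], TCP at [0.153, -0.632, 0.25] pointing down, gripper open.
Joint ranges: [-2.61, 2.61], [-0.41, 2.15], [-1.48, 1.57], [0, 2.5], [-1.57, 4.71], [0.05, 1.97], [-2.85, 2.85]. Speed limits (rad/s): [2.79, 2.79, 3.14, 3.14, 3.14, 3.14, 3.14].

### API

Orientations are given as a unit quaternion [x, y, z, w].
In Python, from bench import move_ptp, movel, move_j, move_gripper, pause, inverse_kinematics, read_camera, camera_params, MotionError, sign_off, look_for, tip_of, read_time_s, read_qpos, read_joint_vel, read_effort, read_eef_pos, read_tcp_rot, read_ft_force, read_ft_torque, read_finger_gap gives the robot as it stands. Calls block until the motion is done:
- move_ptp(position, orientation): joint-space move of the TCP to a pose.
- movel(position, orientation=None, speed=0.15): straight line of the TCP; orientation=None keeps the orientation; speed is the mean speed in m/s.
- move_j(angles): joint-space move.
- move_gripper(opening, effort=None): finger opening in m; effort is the grip in N (None keeps the last); returns when the fingers have stopped.
- pause(seconds).
- inverse_kinematics(position, orientation): joint angles nearest the present ones, or None.
- read_camera(name): name is "side" or "top" or "wrist"; returns the picture (480x640x3 uint8, red, green, blue); there is no depth.
- camera_params(name): a dict with "K" (3x3 intrinsics, pixels), "camera_from_world" (4x4, takes a point from world to camera coordinates). Camera axes: x right, y down, z forward; pixel columns grow to the right and rows downward; lengths in m; the calibration is good to about 2 mm. A picture is of the moment at which its call begins: read the wrist's pose just before it. camera_params takes no time and is no camera call; for the wrist camera it gives the pose at the moment of the call.
A pose or a line that the arm cannot do raises MotionError and nothing moves.
- sign_off(): hands the job in, once; it reports no verdict.
Trained networks look in the newest picture that a camera, given by its name, has taken for a name from the list of things; names that differ only in an ending like _2 or _b are one class to them, and where a whole thing is asked for, a point or a joint stands for the part that bears it (a point fixed in the world has none). Each returns a list of dicts, best first, with "confidence" (0 to 1); they miss things now and then, are a little off and sometimes report something else, mostly with a low value. They report only what shows in the picture. A call takes as long as a camera call.
- look_for(camera, name): "at" ([column, row] in pixels, amid what is visible of it).
- tip_of(camera, name): "at" ([column, row] in pixels: a listed point, or the origin of a listed thing).
Readings, each from a call of its own:
- read_time_s(): time.
- read_qpos(): joint angles.
- read_joint_vel(): joint speeds.
- read_effort(): joint torques, N m.
- read_eef_pos(): TCP position.
- read_tcp_rot(): TCP orientation.
- read_ft_force(): force on the tool from outside, world axes, zero at the start.
- read_ft_torque(): the same for the moment, N m.
- read_finger_gap(): finger opening in m.
Only numpy, scipy, OpenCV 4.12 (cv2) and the standard library are available. Lean on these libraries where they do the work, as an engineer would, in place of code of your own. Each camera call takes 0.05 s, during which the arm holds its last target. There are 200 camera calls.

## Working session

There is one attempt and no reset: what is moved stays moved. The work goes in short steps, each a Python script; the robot and the scene stay as the last script left them, time stands still between calls to the robot, and variables do not carry over. Pictures are saved under pics/ and viewed, about 8 in all and at most 12, crops included, and the job is handed in when it is done.

```bash
ls; mkdir -p pics
cat > h.py <<'E'
from bench import *
import numpy as np, cv2
def ray(cam,uv,P=None):
    P=P or camera_params(cam); T=np.array(P["camera_from_world"]); K=np.array(P["K"])
    d=T[:3,:3].T@np.linalg.solve(K,[uv[0],uv[1],1]); o=-T[:3,:3].T@T[:3,3]
    return o,d
def atz(cam,uv,z,P=None):
    o,d=ray(cam,uv,P); return o+d*(z-o[2])/d[2]
def tri(r):
    A=0;b=0
    for o,d in r:
        d=d/np.linalg.norm(d); M=np.eye(3)-np.outer(d,d); A=A+M; b=b+M@o
    return np.linalg.solve(A,b)
E
python3 - <<'E'
from h import *
print(read_time_s(), read_ft_force(), read_tcp_rot(), read_finger_gap())
ims=[]
for c in("top","side"):
    im=read_camera(c); cv2.imwrite(f"pics/{c}0.png",im[:,:,::-1])
    for n,z in(("tab",.2115),("pivot",.196)):
        for r in tip_of(c,n)[:2]: print(c,n,r,atz(c,r["at"],z))
    for n in("cup","tin","brush","grinder"):
        for r in tip_of(c,n)[:1]: print(c,n,r,atz(c,r["at"],0))
E
```

```text
pics
0.0 [ 1.00190286 -0.08928978  0.09122874] [ 9.92992024e-01  1.18173853e-01 -2.23892394e-04 -1.31537614e-03] 0.08535716220757843
top tab {'at': [279.0, 238.4], 'confidence': 0.7} [0.50978898 0.09786163 0.2115    ]
top pivot {'at': [278.5, 190.3], 'confidence': 0.58} [0.61740511 0.09980045 0.196     ]
top cup {'at': [196.7, 239.7], 'confidence': 0.55} [0.52659786 0.32466279 0.        ]
top tin {'at': [461.7, 217.7], 'confidence': 0.88} [ 0.57831529 -0.36350845  0.        ]
top brush {'at': [215.0, 290.2], 'confidence': 0.82} [0.3967813  0.27683163 0.        ]
side tab {'at': [315.0, 181.0], 'confidence': 0.6} [0.50875865 0.09585768 0.2115    ]
side cup {'at': [317.8, 193.0], 'confidence': 0.63} [0.53476886 0.3221832  0.        ]
side tin {'at': [382.5, 455.1], 'confidence': 0.94} [ 0.57567779 -0.35846739  0.        ]
side brush {'at': [266.8, 205.5], 'confidence': 0.69} [0.39834511 0.28361015 0.        ]
side grinder {'at': [360.5, 249.5], 'confidence': 0.97} [6.14484298e-01 1.02446347e-01 1.11022302e-16]
```

View pics/top0.png

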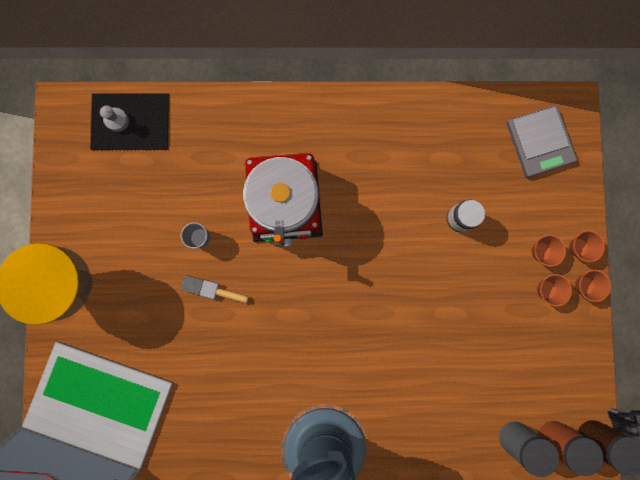

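View pics/side0.png

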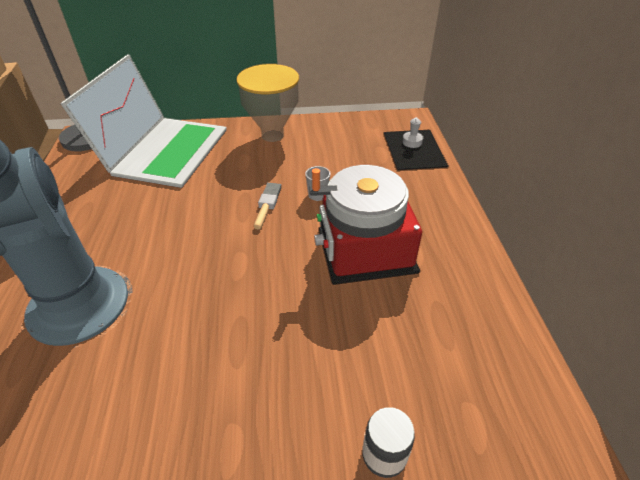

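The top view (up = +x, left = +y) shows the lever pointing at the robot, with the tab at about (279, 238) and the cap at (280, 192). The side view shows the tab at (315, 181). The two cameras agree to about 2 mm, and the tab is 107 mm from the pivot (105 mm given). Next I go above the tab, check with the wrist camera, and check IK along the arc.

```bash
cat >> h.py <<'E'
from scipy.spatial.transform import Rotation as R
def pose(piv,th,r=.105,z=.22):
    q=(R.from_euler("z",th-np.pi)*R.from_quat([1,0,0,0])).as_quat()
    return [piv[0]+r*np.cos(th),piv[1]+r*np.sin(th),z],q
E
python3 - <<'E'
from h import *
piv=[.616,.101]
p,q=pose(piv,np.pi+.03,z=.36)
move_ptp(p,q); move_gripper(.036,20)
print(read_time_s(),read_finger_gap(),read_qpos(),read_ft_force())
for a in(.5,0,-.5,-1.1): print(a,inverse_kinematics(*pose(piv,np.pi+a)))
P=camera_params("wrist"); im=read_camera("wrist"); cv2.imwrite("pics/w1.png",im[:,:,::-1])
for n,z in(("tab",.2115),("pivot",.196)):
    for r in tip_of("wrist",n)[:2]: print(n,r,atz("wrist",r["at"],z,P))
read_camera("top")
for n,z in(("tab",.2115),("pivot",.196)):
    for r in tip_of("top",n)[:2]: print(n,r,atz("top",r["at"],z))
E
```

```text
4.1167 0.03590806382682166 [ 0.63146668  0.14461018 -0.97188493  1.72935489  0.12278872  1.33206172
 -1.90546326] [ 0.19963125 -0.63395395  0.31860837]
0.5 [ 0.65208037  0.3165807  -0.94867543  1.88892548  0.29062096  1.08199607
 -1.48259328]
0 [ 0.54795891  0.29853168 -0.93491402  1.90143945  0.27234077  1.07526059
 -2.06802399]
-0.5 [ 0.41575864  0.34835622 -0.90588774  1.84693692  0.30715881  1.09403994
 -2.67518989]
-1.1 [-0.96694665  0.38084061  0.70391649  1.77704842 -0.27560841  1.08437307
 -2.83881312]
tab {'at': [313.9, 226.4], 'confidence': 0.67} [0.51133331 0.09989636 0.2115    ]
pivot {'at': [320.3, 87.5], 'confidence': 0.65} [0.61362633 0.09815107 0.196     ]
tab {'at': [461.6, 218.7], 'confidence': 0.21} [ 0.54941511 -0.29916189  0.2115    ]
pivot {'at': [274.6, 188.5], 'confidence': 0.87} [0.62146837 0.10835703 0.196     ]
```

View pics/w1.png

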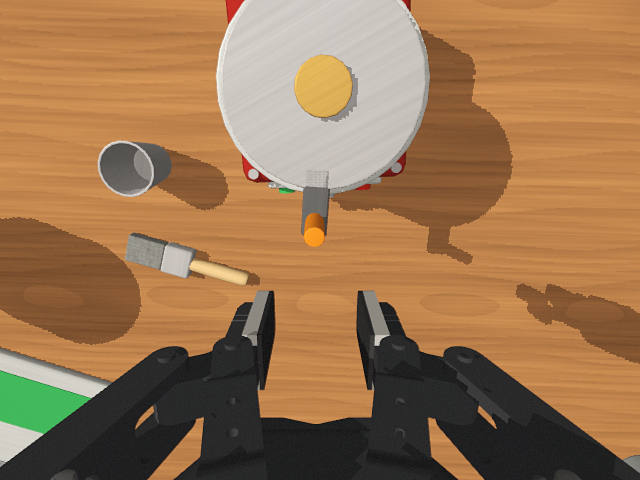

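The wrist view shows the tab at (314, 237), the cap at (323, 86), and clear space around the tab. This agrees with the earlier fix. Joint 7 would run out of range during the sweep, so I'll use the half-turned grasp, descend around the tab and sweep clockwise with a force guard.

```bash
cat >> h.py <<'E'
PIV=[.615,.100]
def hp(phi,z=.22,r=.105): return pose(PIV,phi,r,z)[0],pose(PIV,phi+np.pi,r,z)[1]
def ft(phi,n=4):
    f=np.mean([read_ft_force() for _ in range(n)],0); return np.array([f@[-np.sin(phi),np.cos(phi),0],f@[np.cos(phi),np.sin(phi),0],f[2]])
E
cat > s1.py <<'E'
from h import *
q=np.array(read_qpos()); q[6]+=np.pi; move_j(q)
phi=np.pi
p,o=hp(phi,.30); movel(p,o,.15)
for a in(.4,0,-.5,-1.1):
    j=inverse_kinematics(*hp(np.pi+a)); print(a,None if j is None else np.round(j,2))
movel(hp(phi)[0],None,.1); pause(.3)
b=ft(phi,10); print("base",b,[np.round(ft(phi,1),2) for _ in range(4)],read_time_s())
log=[]; F=0
while phi>np.pi-1.25:
    step=min(.003,max(.0006,(10.8-F)/3*.001))
    phi-=step/.105
    movel(*hp(phi),speed=.04)
    f=ft(phi)-b; F=f[0]; log.append((round(phi,4),round(F,1),round(read_time_s(),2)))
    if F>7: pause(.1); F=(ft(phi)-b)[0]; log.append(("settled",round(F,1)))
    if F>9.6 or abs(f[1])>8 or abs(f[2])>8: print("stop",f,F); break
    if read_time_s()>40: print("time"); break
for l in log: print(*l,end=" | ")
e=np.array(read_eef_pos()); print("\n",e,np.arctan2(e[1]-PIV[1],e[0]-PIV[0]),read_finger_gap())
E
python3 s1.py
```

```text
0.4 [ 0.65  0.31 -0.96  1.9   0.29  1.08  1.54]
0 [ 0.55  0.3  -0.93  1.9   0.27  1.07  1.08]
-0.5 [ 0.4   0.34 -0.88  1.85  0.29  1.09  0.48]
-1.1 [ 0.21  0.42 -0.76  1.72  0.32  1.12 -0.17]
base [-0.47904447  0.48276248  0.66375008] [array([-0.48,  0.48,  0.66]), array([-0.48,  0.48,  0.66]), array([-0.48,  0.48,  0.66]), array([-0.48,  0.48,  0.66])] 8.8667
stop [ 9.18115477 -0.55426032  5.56004929] 9.73801582471495
3.113 0.8 9.12 | 3.0844 1.4 9.37 | 3.0559 1.1 9.62 | 3.0273 0.8 9.87 | 2.9987 0.6 10.12 | 2.9702 3.7 10.37 | 2.9476 5.2 10.62 | 2.9297 2.1 10.87 | 2.9021 0.0 11.12 | 2.8735 3.3 11.37 | 2.8497 5.3 11.62 | 2.8323 4.2 11.87 | 2.8113 0.2 12.12 | 2.7827 1.1 12.37 | 2.7541 3.2 12.62 | 2.7299 5.3 12.87 | 2.7124 2.8 13.12 | 2.687 0.1 13.37 | 2.6585 1.7 13.62 | 2.6299 3.7 13.87 | 2.6072 2.7 14.12 | 2.5816 0.5 14.37 | 2.553 0.6 14.62 | 2.5244 4.8 14.87 | 2.5055 4.7 15.12 | 2.486 1.4 15.37 | 2.4574 -0.2 15.62 | 2.4288 2.9 15.87 | 2.4038 5.8 16.12 | 2.3881 7.1 16.37 | settled 7.8 | 2.3785 9.2 16.72 | settled 9.7 | 
 [0.53710625 0.16956291 0.21972217] 2.412631333291325 0.0361001165255171
```

Five detents were felt, then the force rose steadily to 9.7 N with no release. That is the stop: notch 0, with the tab at about 2.54 rad, consistent with a start in notch 5. I'll press very slightly further to 10 N, let the lever relax, then do the first anticlockwise click alone.

```bash
cat > s2.py <<'E'
from h import *
def ang(): e=read_eef_pos(); return np.arctan2(e[1]-PIV[1],e[0]-PIV[0])
def click(phi,b,smax=.13):
    """push ccw in 1 mm steps until the detent peaked (>3 N) and fell away; returns phi"""
    log=[];pk=0;a0=None;ok=False;start=phi
    while phi<start+smax:
        phi+=.001/.105; movel(*hp(phi),speed=.02)
        f=ft(phi)-b; F=-f[0]; a=ang(); log.append(f"{a:.3f}:{F:.1f}")
        if F>pk: pk=F; 
        if F>9: print("too hard"); break
        if pk>3 and F<.9: ok=True; break
    pause(.5); f=-(ft(phi)-b)[0]
    print(ok,"peak",round(pk,1),"after",round(f,1),"t",read_time_s()," ".join(log)); return phi,ok
E
python3 - <<'E'
from s2 import *
phi=2.3785-.0035; movel(*hp(phi),speed=.02); pause(.15)
print("press",ft(phi),ang())
phi=2.46; movel(*hp(phi),speed=.03); phi=2.54; movel(*hp(phi),speed=.05); pause(.5)
b=ft(phi,4); print("base",b,ang())
phi=2.60; movel(*hp(phi),speed=.03)
phi,ok=click(phi,b); print(phi)
np.savez("st.npz",phi=phi,b=b)
im=read_camera("top"); cv2.imwrite("pics/t2.png",cv2.resize(im[130:290,200:400],None,fx=4,fy=3.75,interpolation=cv2.INTER_CUBIC)[:,:,::-1])
E
```

```text
press [8.52332627 0.88947378 6.55975659] 2.4113942091689373
base [ 0.43891935 -0.00627193 -0.55833054] 2.539294977491709
True peak 5.3 after 0.3 t 22.5917 2.609:0.3 2.619:0.3 2.629:0.0 2.639:0.4 2.646:0.9 2.653:2.2 2.660:3.7 2.668:5.3 2.678:5.1 2.698:2.6 2.711:1.9 2.725:1.4 2.731:0.8
2.7238095238095235
```

View pics/t2.png

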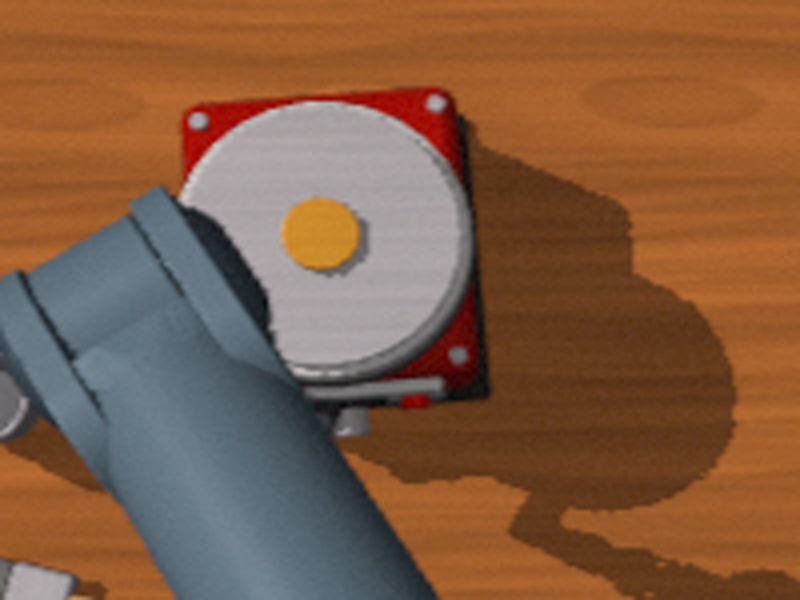

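Run:
```python
from s2 import *
s=np.load("st.npz"); phi=float(s["phi"]); b=s["b"]
phi,ok=click(phi,b)
np.savez("st.npz",phi=phi,b=b); print(phi)
```

```text
True peak 5.6 after 0.4 t 25.8917 2.735:0.3 2.744:1.4 2.753:1.2 2.760:1.3 2.767:2.0 2.774:5.0 2.780:5.1 2.789:5.6 2.804:4.3 2.828:1.1 2.842:0.6
2.828571428571428
```

The arm hides the lever in the top view (cap at (320, 235) in the crop). By feel, peaks 1 and 2 are about 0.11 rad apart, as they should be. Two more clicks.

Run:
```python
from s2 import *
s=np.load("st.npz"); phi=float(s["phi"]); b=s["b"]
phi,ok=click(phi,b)
if ok: phi,ok=click(phi,b)
np.savez("st.npz",phi=phi,b=b); print(phi)
```

```text
True peak 4.9 after -0.1 t 29.6417 2.839:-0.4 2.849:0.3 2.858:1.2 2.867:0.2 2.873:1.1 2.880:1.6 2.887:3.9 2.895:4.9 2.904:4.5 2.925:3.4 2.946:1.4 2.954:1.0 2.956:-0.0
True peak 5.2 after 0.2 t 32.6417 2.963:-0.1 2.973:1.3 2.980:0.7 2.986:2.4 2.993:2.8 3.000:4.8 3.008:5.2 3.024:4.6 3.048:1.9 3.062:0.4
3.047619047619046
```

Four clicks felt, with peaks at about 2.67, 2.785, 2.895 and 3.008. Next I centre the fingers on the tab, lift straight off, back away and check by camera.

Run:
```python
from s2 import *
phi=2.985; movel(*hp(phi),speed=.03); pause(.2); print(ft(phi))
movel(hp(phi,.34)[0],None,.08); 
P=camera_params("wrist"); im=read_camera("wrist"); cv2.imwrite("pics/w3.png",im[:,:,::-1])
for n,z in(("tab",.2115),("pivot",.196)):
    for r in tip_of("wrist",n)[:2]: print("wrist",n,r,atz("wrist",r["at"],z,P))
movel([.40,-.15,.36],None,.2)
def th(d): return np.arctan2(d[1]-PIV[1],d[0]-PIV[0])
for c in("top","side"):
    im=read_camera(c); cv2.imwrite(f"pics/{c}3.png",im[:,:,::-1])
    for n,z in(("tab",.2115),("pivot",.196)):
        for r in tip_of(c,n)[:2]: x=atz(c,r["at"],z); print(c,n,r,x,th(x))
print(read_time_s(),read_ft_force())
im=read_camera("top"); cv2.imwrite("pics/t3.png",cv2.resize(im[130:290,180:390],None,fx=3.75,fy=3.75,interpolation=cv2.INTER_CUBIC)[:,:,::-1])
```

```text
[ 0.96058724 -0.21993911 -0.17338085]
wrist tab {'at': [316.1, 235.2], 'confidence': 0.8} [0.5102766  0.11755632 0.2115    ]
wrist pivot {'at': [312.1, 347.9], 'confidence': 0.7} [0.6146024  0.09767596 0.196     ]
top tab {'at': [267.5, 234.3], 'confidence': 0.76} [0.51886026 0.12253805 0.2115    ] 2.911320866892617
top pivot {'at': [278.5, 190.8], 'confidence': 0.78} [0.61629175 0.09980346 0.196     ] -0.15099061043771028
side tab {'at': [381.8, 455.8], 'confidence': 0.61} [ 0.53922752 -0.43300551  0.2115    ] -1.712010875373756
side tab {'at': [316.7, 175.0], 'confidence': 0.6} [0.51393163 0.11533503 0.2115    ] 2.9910118659450355
side pivot {'at': [368.8, 182.9], 'confidence': 0.92} [0.61845448 0.09932076 0.196     ] -0.1941494676142676
side pivot {'at': [360.3, 249.7], 'confidence': 0.49} [ 0.57108777 -0.08619293  0.196     ] -1.8024066565700596
36.9083 [-0.61748641 -0.02402167 -0.51153659]
```

View pics/t3.png

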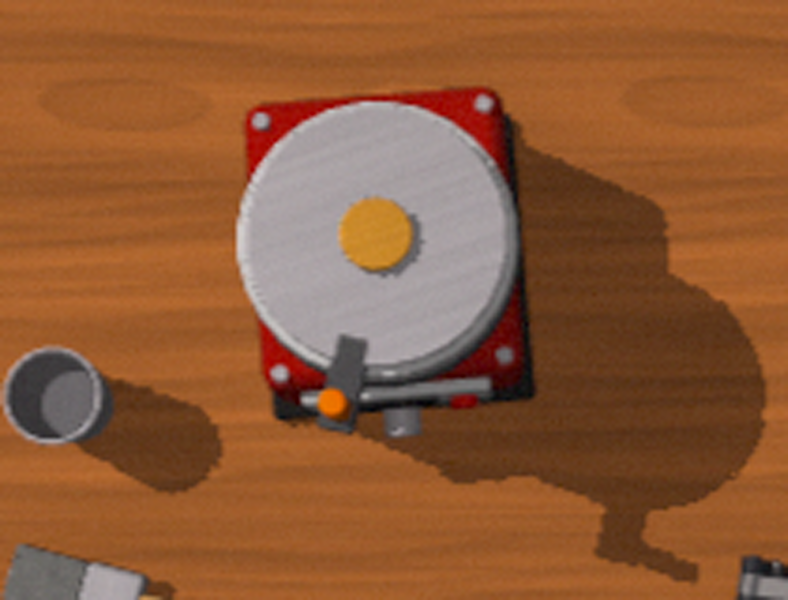

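Network angles for the tab vary between 2.91 and 2.99 rad. I'll measure the shift from start to now precisely, by orange segmentation in the saved images.

Run:
```python
from h import *
def seg(f,box):
    im=cv2.imread(f); x0,x1,y0,y1=box; h=cv2.cvtColor(im,cv2.COLOR_BGR2HSV).astype(int)
    m=(h[...,0]>=7)&(h[...,0]<=15)&(h[...,1]>200)&(h[...,2]>200); k=np.zeros_like(m);k[y0:y1,x0:x1]=m[y0:y1,x0:x1]
    v,u=np.nonzero(k); return u.mean(),v.mean(),len(u)
for c,b,z in(("top",(255,300,225,250),.234),("side",(305,325,165,195),.2115)):
    for i in(0,3):
        s=seg(f"pics/{c}{i}.png",b); x=atz(c,s[:2],z); print(c,i,s,x,np.hypot(*(x[:2]-PIV)),np.arctan2(*(x[:2]-PIV)[::-1])%(2*np.pi))
```

```text
top 0 (np.float64(276.8), np.float64(237.66666666666666), 30) [0.50942892 0.10083091 0.234     ] 0.10557434499050532 3.1337221507156885
top 3 (np.float64(267.65625), np.float64(236.625), 32) [0.51179659 0.12003796 0.234     ] 0.10513069743453299 2.9498188657629343
side 0 (np.float64(nan), np.float64(nan), 0) [nan nan nan] nan nan
side 3 (np.float64(nan), np.float64(nan), 0) [nan nan nan] nan nan<stdin>:5: RuntimeWarning: Mean of empty slice.
  ret = ret.dtype.type(ret / rcount)
```

View pics/w3.png

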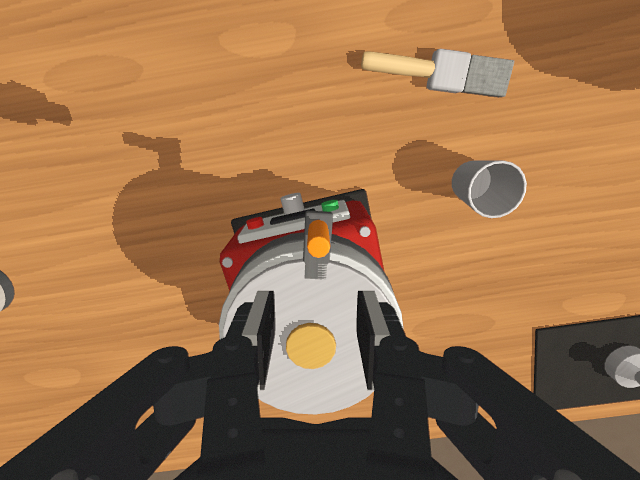

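The top-view shift (-0.18 rad) is ambiguous, since its tab blob is only 30 px. The wrist pictures have better resolution, so I'll segment tab top and brass cap there, using the known poses.

Run:
```python
from h import *
T=np.array(camera_params("wrist")["camera_from_world"]);K=camera_params("wrist")["K"]
W=np.eye(4);W[:3,:3]=R.from_quat(read_tcp_rot()).as_matrix();W[:3,3]=read_eef_pos()
M=T@W
p1,q1=pose([.616,.101],np.pi+.03,z=.36); p3=hp(2.985,.34)
for f,(p,q) in(("w1",(p1,q1)),("w3",p3)):
    W=np.eye(4);W[:3,:3]=R.from_quat(q).as_matrix();W[:3,3]=p
    P=dict(K=K,camera_from_world=M@np.linalg.inv(W))
    im=cv2.imread(f"pics/{f}.png"); h=cv2.cvtColor(im,cv2.COLOR_BGR2HSV).astype(int)
    m=((h[...,1]>140)&(h[...,2]>150)&(h[...,0]<28)).astype(np.uint8)
    # tab top is the brightest orange disc
    n,l,s,c=cv2.connectedComponentsWithStats(m)
    for i in range(1,n):
        if 150<s[i,4]<6000:
            v,u=np.nonzero(l==i); hs=h[v,u]; 
            print(f,s[i],c[i].round(1),np.median(hs,0))
    def top(uv,z): return atz("wrist",uv,z,P)
    import pickle; pickle.dump(P,open(f"{f}.pkl","wb"))
    # project expected tops per angle, with pivot from image networks
    Tc=P["camera_from_world"]
    def pr(x): y=np.array(K)@(Tc@np.r_[x,1])[:3]; return (y[:2]/y[2]).round(1)
    print(f,"cap",pr([*PIV,.196]),[(a,pr([PIV[0]+.105*np.cos(a),PIV[1]+.105*np.sin(a),.234])) for a in(2.876,2.986,3.096,3.206)])
big=[cv2.resize(cv2.imread(f"pics/{f}.png")[y:y+80,270:370],None,fx=4,fy=4,interpolation=cv2.INTER_NEAREST) for f,y in(("w1",190),("w3",200))]
cv2.imwrite("pics/w13.png",np.hstack(big))
```

```text
w1 [ 295   55   58   62 2809] [322.9  85.7] [ 20. 154. 225.]
w1 [ 148  418   56   62 1361] [181.3 454.4] [ 14. 154. 190.]
w1 [ 428  418   56   62 1346] [449.7 454.6] [ 14. 154. 191.]
w1 cap [315.7  87.2] [(2.876, array([273.4, 232.3])), (2.986, array([289. , 235.9])), (3.096, array([304.8, 237.9])), (3.206, array([320.7, 238.2]))]
w3 [307 220  23  38 636] [319.  239.7] [ 17. 217. 255.]
w3 [ 286  326   50   42 1662] [310.6 346.3] [ 20. 153. 229.]
w3 [ 259  392  115   32 1165] [321.3 412.3] [ 15. 151. 205.]
w3 [ 557  400   83   22 1027] [601.4 410.4] [ 15. 149. 207.]
w3 [ 155  418   49   54 1118] [184.8 449.9] [ 15. 150. 204.]
w3 [428 418  18  21 212] [434.5 429.3] [ 15. 150. 206.]
w3 cap [314.6 346.9] [(2.876, array([331.3, 246.7])), (2.986, array([314.2, 245.8])), (3.096, array([297.1, 246.7])), (3.206, array([280.2, 249.4]))]
```

View pics/w13.png

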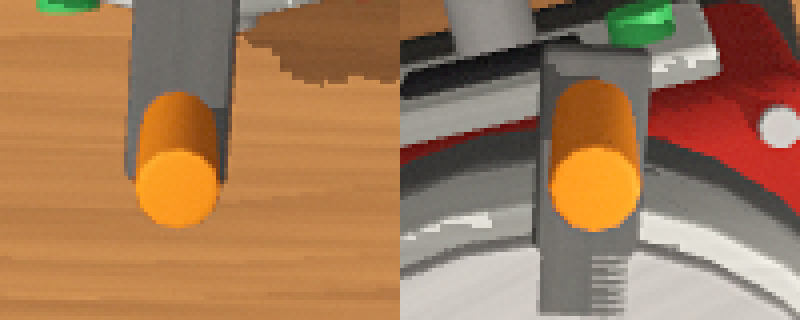

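Even the wrist measure (about -0.18 rad) falls between one and two clicks. The absolute finger calibration favours notch 4, but I want certainty. Touching the tab lightly (about 2 N, well below the 5 N that leaves a notch) is decisive: contact should come near 3.095 in notch 4 and near 2.985 in notch 3.

Run:
```python
from s2 import *
phi=2.955
movel(hp(phi,.34)[0],hp(phi)[1],.25); movel(hp(phi)[0],None,.12); pause(.3)
b=ft(phi); print("base",b,ang(),read_time_s())
def touch(phi,sgn,lim):
    L=[]
    while sgn*(lim-phi)>0:
        phi+=sgn*.0012/.105; movel(*hp(phi),speed=.03); F=-sgn*(ft(phi)-b)[0]
        if F>1.6: pause(.1); F=-sgn*(ft(phi)-b)[0]
        L.append(f"{ang():.3f}:{F:.1f}")
        if F>1.8: break
    print(sgn," ".join(L),read_time_s()); return phi
touch(phi,1,3.13)
phi=2.93; movel(*hp(phi),speed=.06)
touch(phi,-1,2.75)
phi=2.96; movel(*hp(phi),speed=.04); print(ft(phi)-b,read_time_s())
```

```text
base [ 0.20241094 -0.12351868  0.12468594] 2.9542183135530964 39.725
1 2.968:0.6 2.979:0.1 2.990:0.6 3.002:0.6 3.013:0.3 3.025:-0.2 3.036:0.2 3.047:0.1 3.059:0.4 3.071:0.8 3.082:1.3 3.091:0.5 3.099:2.0 43.075
-1 2.924:0.1 2.907:-0.8 2.894:-0.2 2.886:0.9 2.878:1.1 2.870:5.4 45.225
[-0.83570542 -0.14905289 -0.1618781 ] 45.6333
```

Contact at 3.099 rad is exactly the notch-4 position. The touch from the other side rose to 5.4 N in one step, at the edge of leaving the notch though far short of half-way. I'll confirm once more from the safe side, then leave.

Run:
```python
from s2 import *
phi=2.965; movel(*hp(phi),speed=.04); pause(.2); b=ft(phi); L=[]
while phi<3.115:
    s=.002 if phi<3.06 else .0007
    if phi<2.97: s=.0012
    phi+=s/.105; movel(*hp(phi),speed=.03); F=-(ft(phi)-b)[0]; L.append(f"{ang():.3f}:{F:.1f}")
    if F>1.8:
        break
print(" ".join(L),read_time_s())
phi=2.985; movel(*hp(phi),speed=.06); pause(.2); print(ft(phi)-b)
movel(hp(phi,.34)[0],None,.1); movel([.40,-.15,.36],None,.25)
im=read_camera("top"); cv2.imwrite("pics/top5.png",im[:,:,::-1])
for n in("cup","tin","brush"):
    for r in tip_of("top",n)[:1]: print(n,r,atz("top",r["at"],0))
a=cv2.imread("pics/top3.png")[225:250,255:300].astype(int); print("tab area change vs top3",np.abs(a-im[225:250,255:300,::-1]).mean())
print(read_time_s())
```

```text
2.978:0.0 2.997:-0.3 3.016:-0.1 3.034:-0.2 3.054:-0.7 3.072:-0.7 3.078:0.1 3.085:0.3 3.091:0.2 3.095:1.8 48.5833
[ 1.19571965 -0.32744267 -0.36712078]
cup {'at': [201.2, 242.7], 'confidence': 0.75} [0.5187546 0.3130763 0.       ]
tin {'at': [458.2, 217.4], 'confidence': 0.7} [ 0.57917573 -0.35432236  0.        ]
brush {'at': [218.6, 293.0], 'confidence': 0.81} [0.3895657 0.2676338 0.       ]
tab area change vs top3 5.8441481481481485
51.9917
```

```bash
python3 -c "
from bench import *
print(sign_off(),read_time_s())"
```

```text
the job is handed in; nothing more can be done
the job is handed in; nothing more can be done
```

I swung the lever clockwise to the burr stop, backed it off four clicks one at a time, and let go. I handed the job in at about 52 s of the 72 s allowed.

- **Finding the stop:** With the fingers straddling the tab, I felt five clicks and then a steady rise to a firm stop. It read 9.7 N. Corrected for a sensor offset I found afterwards, that is about 8–9 N, clearly above the 5 N of a click.
- **Backing off:** I pushed anticlockwise in 1 mm steps with a 0.5 s pause in each notch. The four clicks peaked at about 5 N each, spaced about 0.11 rad apart.
- **Final check by touch:** After letting go I touched the tab lightly from the opening side, twice. Contact came at 3.099 and 3.095 rad, where notch 4 should be (about 3.095; notch 3 would be about 2.985). The arm then backed away, touching nothing.

**What disagreed or was weaker than planned:**
- **Camera shift:** The cameras showed the lever about 0.18 rad from its starting direction, where five clicks down and four up should give 0.11 rad. I did not resolve this and relied on touch for the notch.
- **Check touch:** One touch from the closing side briefly reached 5.4 N, the edge of leaving the notch. The last opening-side touch, made afterwards, showed the lever still in notch 4.
- **Other items:** The robot did not go near the cup, tin or brush. The network positions for them differ from the first ones by about 1 cm; I took this as detection noise.

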